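Unlatch and slide open the filter box lid

TASK

Open the white filter box without grasping anything: with a fingertip press the orange snap tab fully down, then push the released blue lid by its rib along its guides, away from its seat and over the tab, until the pleated filter is completely uncovered. Do not lift or tip the lid, do not force it past the tab, leave the bottles round the box where they stand, and finish clear of everything.

Things in the scene. Friction and masses are not known exactly. Their poses are not given: they have to be found in the camera images.
- filter_box: White box fixed to the worktop, 210 long (x) x 92 wide (y) x 38 mm high. Origin: centre of its underside, on the worktop. Its x axis is the way the lid slides open; z is up. A flat deck at z = 30 mm carries the lid between guide rails (inner faces y = +-38.5 mm, tops z = 38 mm). End stop ahead at x = 95 mm (top z = 38 mm), rear rim x = -105 to -97 mm (top z = 34.5 mm).
- filter (a point): Centre of the filter opening at deck level (x = -50 mm of filter_box); axes as filter_box. The opening runs 70 mm in x, 56 mm in y, with the pleated filter some 6 mm below the deck. The lid's seat is centred on this point. The deck ahead of the opening is a parking ledge for the lid.
- lid: Loose blue lid, 80 long (x) x 72 wide (y) x 26 mm high over its rib, about 0.12 kg. Origin: centre of its underside, on the deck; axes as filter_box. Starts on its seat and can slide some 95 mm along +x, with light friction. Its plate's top is 10 mm above the origin; below, the middle is hollow by 4 mm, so it clears a tab pressed at least 5 mm.
- lid_rib (a point): Centre of the top of the rib that stands across the lid, 25 mm behind the lid's origin in x: 10 mm thick (x), 56 mm wide (y), standing 16 mm above the plate (its top is 26 mm above the deck). Push on its rear (-x) face.
- tab_top (a point): Centre of the top of the orange snap tab, 30 (x) x 26 mm (y), at x = 6.5 mm, y = 0 of filter_box. It stands up through the deck just ahead of the lid's front edge, in the lid's way, its top 9 mm above the deck while up, and goes straight down when pressed.
- snap_tab (a joint): Travel of the snap tab in m: 0 = up (lid locked), 0.008 = fully down at its stop, then 1 mm proud of the deck. Stiff, takes about 5 to 8 N; it has no spring and stays where it is pressed.
- analyser: Large pale bench analyser, fixed furniture left of the filter box (obstacle only). Origin: about the centre of its underside. Some 0.40 m wide (y) and 0.6 m deep (x); the front half is under 0.3 m high, the raised lid in the rear half reaches 0.62 m. Travel past it above its front half or round it.
- dropper: Amber dropper bottle with a white cap, 30 mm across, 78 mm tall, loose, beside the box on its -y side; leave alone. Origin: centre of its underside.
- small_bottle: Small white bottle, 21 mm across, 54 mm tall, loose, beside the box on its -y side; leave alone. Origin: centre of its underside.
- red_dropper: White dropper bottle with a red cap, 26 mm across, 71 mm tall, loose, beyond the end stop of the box; leave alone. Origin: centre of its underside.
Mind the look-alikes: they are no part of the job. There is more than one size of the lid; the job needs the smaller.

How it is judged:
By the outcome, as a careful person would: the job done as asked, in the order asked, and still so for the second after the job is handed in, with the robot touching nothing.
It also fails if it takes over 42 s, if anything falls off the work surface, if the arm or the gripper's body presses on something with over 40 N, if the wrist force passes 120 N, or if a joint passes its speed limit or range.

ROBOT

A 6-joint arm with a two-finger parallel gripper is mounted at the origin on a cart in front of the work surface, level with it; the furniture and walls round the work are solid. World frame = base frame: x ahead of the robot, y to its left, z up, the work surface at z = 0. Lengths are in m, angles in rad, forces in N, time in s.
With the tool pointing down it reaches from about 0.3 to 0.775 m from the base axis. Payload 14.6 kg.
Tool frame: the origin (TCP) lies midway between the tips of the shut fingers; the grasp point (between the pads) lies 19 mm behind it; z points along the fingers, y is the line along which they close (so a half turn about z gives the same grasp; the last joint's range is limited). The gripper opens to 94 mm and grips with 3 to 60 N. Pads are 16 mm wide; open, the fingers measure 119 mm over their backs; the gripper's body (75 mm by 177 mm) begins 78 mm behind the grasp point.
Start: joints at [1.121, 0.3, 1.521, -0, 1.321, -0.067], TCP at [0.205, 0.51, 0.205] pointing down, gripper open.
Joint ranges: [-3.03, 3.03], [-0.79, 2.21], [0.23, 2.52], [-1.04, 4.18], [0, 3.07], [-2.55, 2.55]. Speed limits (rad/s): [2.22, 2.22, 2.57, 3.14, 3.14, 3.14].

INTERFACE

Orientations are given as [roll, pitch, yaw] about the fixed x, y, z axes, in that order (R = Rz(yaw) Ry(pitch) Rx(roll)).
In Python, from station import * gives the robot as it stands.
- The arm moves only by the tool send_rows, never from a script. Its argument "targets" is a list of rows, each an object of numbers: "x", "y", "z": the shift along the world's x, y, z in units of 0.2 m (1.0 is 0.2 m); "spin": the turn about the world's z in units of pi/2 rad (1.0 is pi/2 rad); "claw": the finger opening in mm, from 0 to 94. A call has 1 to 20 rows; each row shifts and turns the commanded pose from where the row before left it; what a row does not reach is not made up. A row lasts 1/10 s, in which the tool goes at most 50 mm and 8.59 degrees, less where a joint would pass 70% of its speed; a pose out of reach is approached as far as the arm can. A call with a number of a shift or a turn outside -1 to 1 is refused whole. A call with a gripper value outside its range is refused whole. The fingers move at their own pace and stop on an object; "force" is the grip in N (left out, the last holds). Time passes only in rows, so rows that do not move let the fingers close. It gives the time, the measured TCP pose, the force, the opening and the grip force at its end, in the units of the state.
- get_obs(): the state, without advancing time (a new reading comes with each control period).
- camera(name): name is "scene" or "top" or "wrist"; returns the picture (480x640x3 uint8, blue, green, red); there is no depth.
- camera_model(name): a dict with "fovy" (degrees; the focal length in pixels is half the picture's height over the tangent of half this angle, whatever the lens; pixels are square), "cx", "cy" (the principal point, pixels), "T" (4x4, takes a point from camera to world coordinates). Camera axes: x right, y down, z forward; pixel columns grow to the right and rows downward; lengths in m; the calibration is good to about 2 mm. A picture is of the moment at which its call begins: read the wrist's pose just before it. camera_model takes no time and is no camera call; for the wrist camera it gives the pose at the moment of the call.
- hand_in(): hands the job in; it is judged then, once.
The state is a dict: "time_s": time; "qpos": joint angles; "joint_vel": joint speeds; "tau": joint torques, N m; "ee_pos": TCP position; "eef_rot": TCP orientation; "force": force on the tool from outside, world axes, zero at the start; "moment": the same for the moment, N m; "grip_width": finger opening in m; "grip_force": force on a finger pad.
Only numpy, scipy, OpenCV 4.12 (cv2) and the standard library are available. Lean on these libraries where they do the work, as an engineer would, in place of code of your own. Each camera call takes 0.05 s, during which the arm holds its last target. There are 200 camera calls.

## Working session

There is one attempt and no reset: what is moved stays moved. The work goes in short steps, Python scripts to look and compute and a tool call to move; the robot and the scene stay as the last step left them, time stands still between calls to the robot, and variables do not carry over. Pictures are saved under pics/ and viewed, at most 10 in all, crops included, and the job is handed in when it is done.

Besides the shell and the picture viewer there is one more tool, called after "Emit:" in YAML: its name, and indented under it one key for each argument. send_rows: Moves the arm, as the interface text tells. Its arguments: {"type":"object","properties":{"targets":{"type":"array"},"force":{"type":"number"}},"required":["targets"]}

```bash
mkdir -p pics; ls; python3 - <<'E'
from station import *
import cv2,numpy as np
a=camera("scene");b=camera("top")
cv2.imwrite("pics/scene.png",a);cv2.imwrite("pics/top.png",b)
for n in("scene","top"):
    m=camera_model(n);print(n,m["fovy"],m["cx"],m["cy"],np.round(m["T"],3).tolist())
E
```

```text
pics
scene 55.360418478551566 318.4877448790155 237.59294690837436 [[0.833, -0.415, 0.365, 0.234], [-0.553, -0.613, 0.564, -0.686], [-0.01, -0.672, -0.74, 0.683], [0.0, 0.0, 0.0, 1.0]]
top 44.04804524500327 331.4339573185976 246.74134691825193 [[0.02, -0.998, 0.057, 0.464], [-1.0, -0.02, -0.01, -0.2], [0.011, -0.057, -0.998, 1.255], [0.0, 0.0, 0.0, 1.0]]
```

View pics/scene.png

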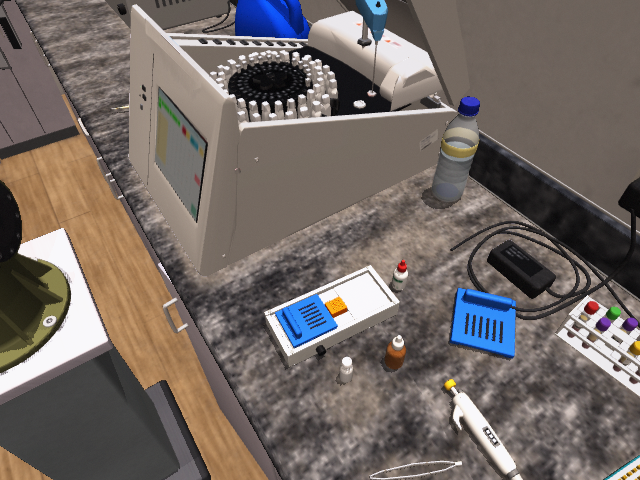

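View pics/top.png

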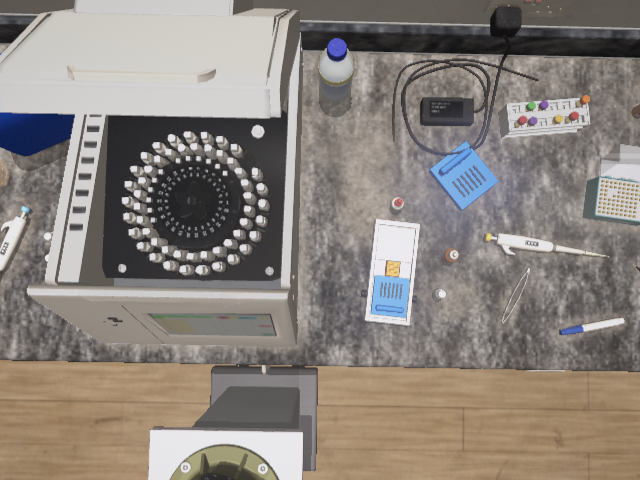

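The top view shows two blue lids. One is at (390,295) in the white box, behind the orange tab at (393,269). The other is larger, turned, and lying loose at (463,177). The lid on its seat in the box fits the description, so next I measure it and enlarge a crop.

```bash
cat > h.py <<'E'
from station import *
import cv2,numpy as np
def ray(m,u,v):
    f=240/np.tan(np.radians(m["fovy"])/2)
    T=np.array(m["T"]);d=T[:3,:3]@[(u-m["cx"])/f,(v-m["cy"])/f,1];return T[:3,3],d
def onz(m,u,v,z):
    o,d=ray(m,u,v);return (o+d*(z-o[2])/d[2])
def tri(r):
    A=0;b=0
    for o,d in r:
        d=d/np.linalg.norm(d);P=np.eye(3)-np.outer(d,d);A=A+P;b=b+P@o
    return np.linalg.solve(A,b)
def blobs(im,lo,hi,amin=20):
    k=cv2.inRange(cv2.cvtColor(im,cv2.COLOR_BGR2HSV),lo,hi)
    cs,_=cv2.findContours(k,cv2.RETR_EXTERNAL,cv2.CHAIN_APPROX_NONE)
    return sorted([c for c in cs if cv2.contourArea(c)>amin],key=cv2.contourArea,reverse=True)
ORANGE=((10,150,120),(22,255,255));BLUE=((98,120,90),(118,255,255))
E
python3 - <<'E'
from h import *
roi={"top":(350,200,440,340),"scene":(255,250,410,370)}
M={}
for n in roi:
    im=cv2.imread(f"pics/{n}.png");m=camera_model(n);M[n]=m
    x0,y0,x1,y1=roi[n];c=im[y0:y1,x0:x1]
    cv2.imwrite(f"pics/c_{n}.png",cv2.resize(c,None,fx=4,fy=4,interpolation=cv2.INTER_CUBIC))
    for nm,(lo,hi),z in(("tab",ORANGE,.039),("lid",BLUE,.04)):
        for b in blobs(c,lo,hi)[:2]:
            r=cv2.minAreaRect(b);p=cv2.boxPoints(r)+[x0,y0]
            print(n,nm,np.round(np.array(r[0])+[x0,y0],1),cv2.contourArea(b),[np.round(onz(m,*q,z)[:2],3).tolist() for q in p], np.round(onz(m,*p.mean(0),z),4))
im=cv2.imread("pics/top.png");c=im[200:340,350:432]
b=blobs(c,(0,0,185),(180,60,255),200)
for k in b[:2]:
    r=cv2.minAreaRect(k);p=cv2.boxPoints(r)+[350,200]
    P=np.array([onz(M["top"],*q,.038) for q in p])[:,:2]
    print("box",np.round(P,3).tolist(),P.mean(0),np.linalg.norm(np.diff(P,axis=0),axis=1))
a=cv2.imread("pics/c_top.png");s=cv2.imread("pics/c_scene.png")
w=np.zeros((560,800,3),np.uint8);w[:,:360]=a;s=cv2.resize(s,(440,340));w[:340,360:]=s
cv2.imwrite("pics/crop.png",w)
E
```

```text
top lid [389.  308.2] 130.0 [[0.407, -0.303], [0.42, -0.304], [0.415, -0.362], [0.402, -0.36]] [ 0.4111 -0.3321  0.04  ]
scene tab [336.2 306.5] 253.0 [[0.478, -0.325], [0.51, -0.328], [0.502, -0.359], [0.471, -0.355]] [ 0.4899 -0.3418  0.039 ]
scene tab [396.1 350. ] 99.0 [[0.504, -0.455], [0.521, -0.442], [0.538, -0.464], [0.52, -0.476]] [ 0.5208 -0.4594  0.039 ]
scene lid [306.2 319.4] 1837.0 [[0.399, -0.294], [0.486, -0.3], [0.469, -0.376], [0.388, -0.368]] [ 0.4345 -0.3355  0.04  ]
box [[0.386, -0.282], [0.595, -0.302], [0.587, -0.394], [0.378, -0.373]] [ 0.48643823 -0.3378776 ] [0.20951526 0.09227105 0.2095931 ]
```

View pics/crop.png

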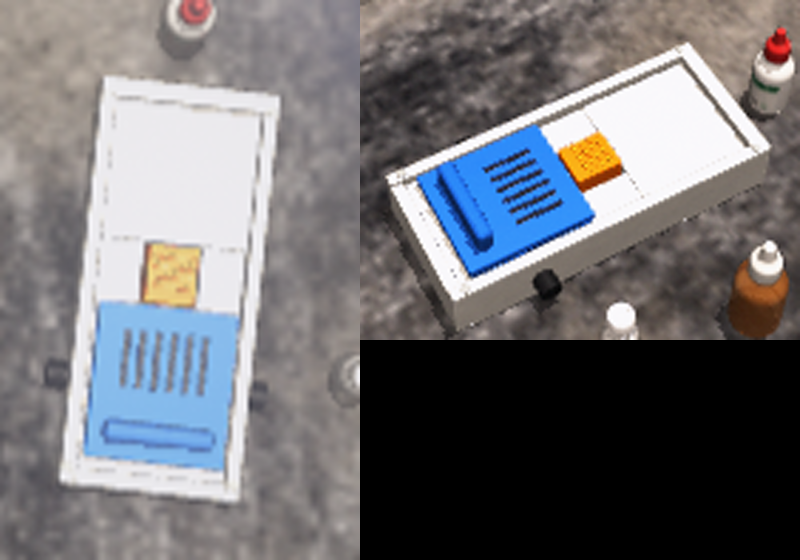

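The crop confirms it: the small lid at (390,295) sits on its seat behind the tab. The box measures 209.5 x 92.3 mm, which matches the given size. Its centre is (0.486, -0.338) with yaw about -0.097. I raise the tool first with the fingers shut.

Emit:
send_rows:
  targets:
    - {"z": 0.2, "claw": 0}
    - {"z": 0.2, "claw": 0}
    - {"z": 0.2, "claw": 0}
    - {"z": 0.2, "claw": 0}
    - {"z": 0.2, "claw": 0}
    - {"z": 0.2, "claw": 0}
  force: 20

```text
schema error: expected keys x, y, z, spin, claw
```

Emit:
send_rows:
  targets:
    - {"x": 0, "y": 0, "z": 0.2, "spin": 0, "claw": 0}
    - {"x": 0, "y": 0, "z": 0.2, "spin": 0, "claw": 0}
    - {"x": 0, "y": 0, "z": 0.2, "spin": 0, "claw": 0}
    - {"x": 0, "y": 0, "z": 0.2, "spin": 0, "claw": 0}
    - {"x": 0, "y": 0, "z": 0.2, "spin": 0, "claw": 0}
    - {"x": 0, "y": 0, "z": 0.2, "spin": 0, "claw": 0}
  force: 20

```text
time_s: 0.7
ee_pos: [0.2053, 0.5099, 0.4469]
eef_rot: [-3.141, -0.0, 2.759]
force: [0.3, -0.2, 0.4]
grip_width: 0.0492
grip_force: 0.0
```

Emit:
send_rows:
  targets:
    - {"x": 0.1, "y": -0.2, "z": 0, "spin": 0, "claw": 0}
    - {"x": 0.1, "y": -0.2, "z": 0, "spin": 0, "claw": 0}
    - {"x": 0.1, "y": -0.2, "z": 0, "spin": 0, "claw": 0}
    - {"x": 0.1, "y": -0.2, "z": 0, "spin": 0, "claw": 0}
    - {"x": 0.1, "y": -0.2, "z": 0, "spin": 0, "claw": 0}
    - {"x": 0.1, "y": -0.2, "z": 0, "spin": 0, "claw": 0}
    - {"x": 0.1, "y": -0.2, "z": 0, "spin": 0, "claw": 0}
    - {"x": 0.1, "y": -0.2, "z": 0, "spin": 0, "claw": 0}
    - {"x": 0, "y": -0.2, "z": 0, "spin": 0.018, "claw": 0}
    - {"x": 0, "y": -0.2, "z": 0, "spin": 0.018, "claw": 0}
    - {"x": 0, "y": -0.2, "z": 0, "spin": 0.018, "claw": 0}
    - {"x": 0, "y": -0.2, "z": 0, "spin": 0.018, "claw": 0}
    - {"x": 0, "y": -0.2, "z": 0, "spin": 0.018, "claw": 0}
    - {"x": 0, "y": -0.2, "z": 0, "spin": 0.018, "claw": 0}
    - {"x": 0, "y": -0.2, "z": 0, "spin": 0.018, "claw": 0}
    - {"x": 0, "y": -0.2, "z": 0, "spin": 0.018, "claw": 0}
    - {"x": 0, "y": -0.2, "z": 0, "spin": 0.018, "claw": 0}
    - {"x": 0, "y": -0.2, "z": 0, "spin": 0.018, "claw": 0}

```text
time_s: 2.5
ee_pos: [0.365, -0.2115, 0.4453]
eef_rot: [3.142, -0.0, 3.042]
force: [1.4, -0.0, 0.9]
grip_width: 0.0005
grip_force: 0.0
```

Emit:
send_rows:
  targets:
    - {"x": 0.16, "y": -0.16, "z": 0, "spin": 0, "claw": 0}
    - {"x": 0.16, "y": -0.16, "z": -0.2, "spin": 0, "claw": 0}
    - {"x": 0.16, "y": -0.16, "z": -0.2, "spin": 0, "claw": 0}
    - {"x": 0.16, "y": -0.16, "z": -0.2, "spin": 0, "claw": 0}
    - {"x": 0, "y": 0, "z": -0.2, "spin": 0, "claw": 0}
    - {"x": 0, "y": 0, "z": -0.2, "spin": 0, "claw": 0}
    - {"x": 0, "y": 0, "z": -0.2, "spin": 0, "claw": 0}
    - {"x": 0, "y": 0, "z": 0, "spin": 0, "claw": 0}

```text
time_s: 3.3
ee_pos: [0.4753, -0.3201, 0.2209]
eef_rot: [3.137, -0.008, 3.041]
force: [-0.3, 0.5, 0.5]
grip_width: 0.0003
grip_force: 0.0
```

```bash
python3 - <<'E'
from h import *
o=get_obs();m=camera_model("wrist");im=camera("wrist");cv2.imwrite("pics/w1.png",im)
print(o["time_s"],o["qpos"],o["ee_pos"],o["eef_rot"],np.round(m["T"],3).tolist(),m["fovy"])
for nm,(lo,hi),z in(("tab",ORANGE,.039),("lid",BLUE,.04)):
    for b in blobs(im,lo,hi,300)[:2]:
        r=cv2.minAreaRect(b);p=cv2.boxPoints(r)
        P=np.array([onz(m,*q,z)[:2] for q in p]);print(nm,np.round(r[0],1),np.round(P,4).tolist(),np.round(P.mean(0),4))
E
```

```text
3.3 [-6.56624102e-01  3.45804343e-01  1.42442071e+00  1.64490201e-05
  1.38054601e+00 -2.12730242e+00] [ 0.47526565 -0.32007756  0.22092176] [ 3.13673062 -0.0077849   3.04149039] [[0.1, 0.961, 0.259, 0.399], [0.995, -0.098, -0.023, -0.312], [0.004, 0.26, -0.966, 0.401], [0.0, 0.0, 0.0, 1.0]] 64.37019106505642
lid [291.  180.6] [[0.3945, -0.363], [0.4002, -0.2943], [0.477, -0.2997], [0.4709, -0.3723]] [ 0.4357 -0.3323]
lid [174.9 373.8] [[0.6342, -0.5094], [0.5977, -0.4672], [0.621, -0.4512], [0.6587, -0.4936]] [ 0.6279 -0.4804]
```

View pics/w1.png

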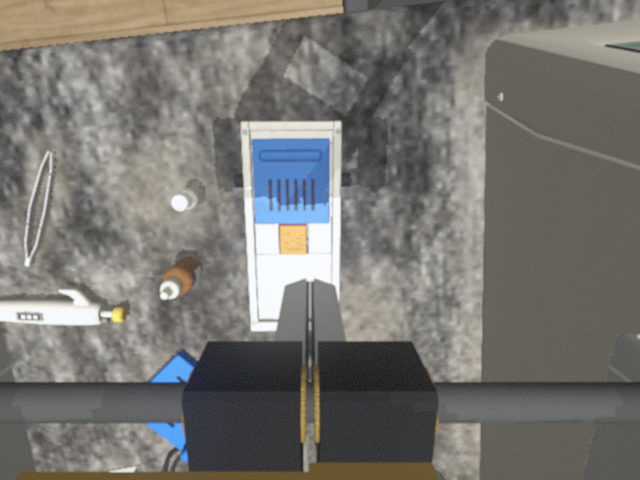

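The wrist view shows the lid at (291,181), the tab at (293,239) and the bottles well to the left. The wrist estimate of the lid centre agrees with the top view to within 1 mm. I let the arm settle before descending.

Emit:
send_rows:
  targets:
    - {"x": 0, "y": 0, "z": 0, "spin": 0, "claw": 0}
    - {"x": 0, "y": 0, "z": 0, "spin": 0, "claw": 0}

```text
time_s: 3.55
ee_pos: [0.4775, -0.3218, 0.2286]
eef_rot: [-3.14, 0.003, 3.042]
force: [-0.5, -0.8, -0.2]
grip_width: 0.0007
grip_force: 0.0
```

Emit:
send_rows:
  targets:
    - {"x": 0.042, "y": -0.042, "z": 0, "spin": 0, "claw": 0}
    - {"x": 0.042, "y": -0.042, "z": -0.1, "spin": 0, "claw": 0}
    - {"x": 0, "y": 0, "z": -0.14, "spin": 0, "claw": 0}
    - {"x": 0, "y": 0, "z": -0.14, "spin": 0, "claw": 0}
    - {"x": 0, "y": 0, "z": -0.14, "spin": 0, "claw": 0}
    - {"x": 0, "y": 0, "z": -0.14, "spin": 0, "claw": 0}
    - {"x": 0, "y": 0, "z": -0.14, "spin": 0, "claw": 0}
    - {"x": 0, "y": 0, "z": 0, "spin": 0, "claw": 0}
    - {"x": 0, "y": 0, "z": 0, "spin": 0, "claw": 0}

```text
time_s: 4.45
ee_pos: [0.4944, -0.3386, 0.0678]
eef_rot: [-3.141, 0.001, 3.042]
force: [-0.1, 0.2, 0.4]
grip_width: 0.0004
grip_force: 0.0
```

```bash
python3 - <<'E'
from h import *
print(get_obs()["ee_pos"])
w=camera("wrist");s=camera("scene")
out=np.zeros((300,800,3),np.uint8)
out[:,:400]=cv2.resize(w[80:335,140:480],(400,300));out[:,400:]=cv2.resize(s[220:370,250:450],(400,300),interpolation=cv2.INTER_CUBIC)
cv2.imwrite("pics/p2.png",out)
E
```

```text
[ 0.49437137 -0.33858931  0.06783826]
```

View pics/p2.png

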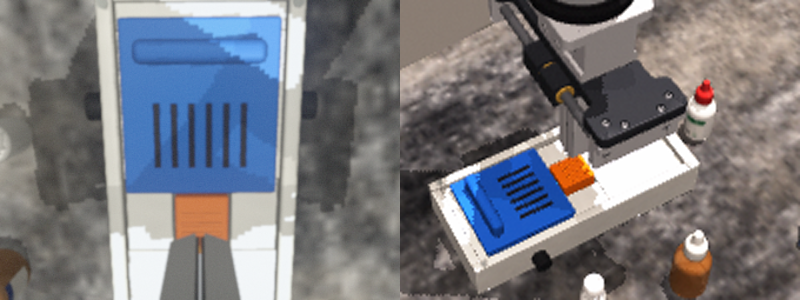

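The fingertips are centred over the tab and clear of the lid, and the body is well above the bottles. I press slowly.

Emit:
send_rows:
  targets:
    - {"x": 0, "y": 0, "z": -0.06, "spin": 0, "claw": 0}
    - {"x": 0, "y": 0, "z": -0.06, "spin": 0, "claw": 0}
    - {"x": 0, "y": 0, "z": -0.01, "spin": 0, "claw": 0}
    - {"x": 0, "y": 0, "z": -0.01, "spin": 0, "claw": 0}
    - {"x": 0, "y": 0, "z": -0.01, "spin": 0, "claw": 0}
    - {"x": 0, "y": 0, "z": -0.01, "spin": 0, "claw": 0}
    - {"x": 0, "y": 0, "z": 0, "spin": 0, "claw": 0}

```text
time_s: 5.25
ee_pos: [0.4936, -0.338, 0.0341]
eef_rot: [3.141, -0.0, 3.042]
force: [-1.3, -0.0, -0.6]
grip_width: 0.0008
grip_force: 0.0
```

Emit:
send_rows:
  targets:
    - {"x": 0, "y": 0, "z": -0.01, "spin": 0, "claw": 0}
    - {"x": 0, "y": 0, "z": -0.01, "spin": 0, "claw": 0}
    - {"x": 0, "y": 0, "z": 0, "spin": 0, "claw": 0}

```text
time_s: 5.55
ee_pos: [0.4939, -0.3382, 0.0311]
eef_rot: [-3.141, 0.0, 3.042]
force: [-5.4, 3.9, 14.1]
grip_width: 0.0007
grip_force: 6.8
```

Emit:
send_rows:
  targets:
    - {"x": 0, "y": 0, "z": -0.005, "spin": 0, "claw": 0}
    - {"x": 0, "y": 0, "z": -0.005, "spin": 0, "claw": 0}
    - {"x": 0, "y": 0, "z": 0, "spin": 0, "claw": 0}

```text
time_s: 5.85
ee_pos: [0.494, -0.3383, 0.0309]
eef_rot: [-3.141, 0.001, 3.042]
force: [-12.1, 9.0, 32.7]
grip_width: 0.0004
grip_force: 16.3
```

The tab reached its stop: the tip is at z = 0.031 as expected, with 33 N. I raise and go behind the rib.

Emit:
send_rows:
  targets:
    - {"x": 0, "y": 0, "z": 0.1, "spin": 0, "claw": 0}
    - {"x": 0, "y": 0, "z": 0.2, "spin": 0, "claw": 0}
    - {"x": 0, "y": 0, "z": 0, "spin": 0, "claw": 0}
    - {"x": -0.13, "y": 0.0125, "z": 0, "spin": 0, "claw": 0}
    - {"x": -0.13, "y": 0.0125, "z": 0, "spin": 0, "claw": 0}
    - {"x": -0.13, "y": 0.0125, "z": 0, "spin": 0, "claw": 0}
    - {"x": -0.13, "y": 0.0125, "z": 0, "spin": 0, "claw": 0}
    - {"x": 0, "y": 0, "z": 0, "spin": 0, "claw": 0}
    - {"x": 0, "y": 0, "z": 0, "spin": 0, "claw": 0}

```text
time_s: 6.75
ee_pos: [0.3899, -0.3284, 0.0881]
eef_rot: [-3.141, 0.001, 3.041]
force: [0.8, 0.1, 0.9]
grip_width: 0.0004
grip_force: 0.0
```

```bash
python3 - <<'E'
from h import *
print(get_obs()["ee_pos"])
w=camera("wrist");s=camera("scene")
out=np.zeros((600,800,3),np.uint8)
out[:,:400]=cv2.resize(w,(400,300)).repeat(2,0)[:600] if 0 else cv2.copyMakeBorder(cv2.resize(w,(400,300)),0,300,0,0,cv2.BORDER_CONSTANT)
out[:,400:]=cv2.copyMakeBorder(cv2.resize(s[220:370,250:450],(400,300),interpolation=cv2.INTER_CUBIC),0,300,0,0,cv2.BORDER_CONSTANT)
cv2.imwrite("pics/p3.png",out[:300])
E
```

```text
[ 0.38990813 -0.32835968  0.08814344]
```

View pics/p3.png

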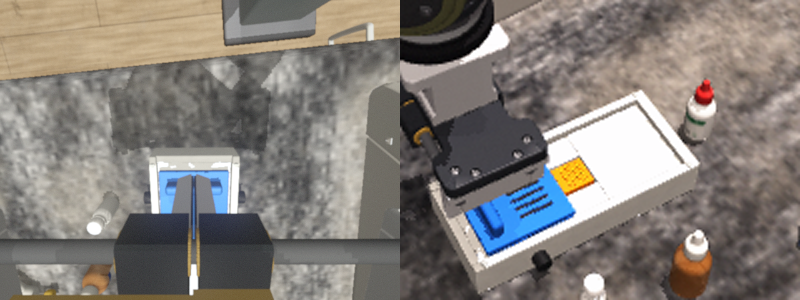

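The scene view shows the tab flat, nearly level with the deck, and the fingers behind the rib. I descend to z = 0.046 and approach the rib gently.

Emit:
send_rows:
  targets:
    - {"x": 0, "y": 0, "z": -0.07, "spin": 0, "claw": 0}
    - {"x": 0, "y": 0, "z": -0.07, "spin": 0, "claw": 0}
    - {"x": 0, "y": 0, "z": -0.07, "spin": 0, "claw": 0}
    - {"x": 0, "y": 0, "z": 0, "spin": 0, "claw": 0}
    - {"x": 0.02, "y": -0.002, "z": 0, "spin": 0, "claw": 0}
    - {"x": 0.02, "y": -0.002, "z": 0, "spin": 0, "claw": 0}
    - {"x": 0.02, "y": -0.002, "z": 0, "spin": 0, "claw": 0}
    - {"x": 0.02, "y": -0.002, "z": 0, "spin": 0, "claw": 0}
    - {"x": 0, "y": 0, "z": 0, "spin": 0, "claw": 0}

```text
time_s: 7.75
ee_pos: [0.4063, -0.3298, 0.0463]
eef_rot: [-3.141, 0.001, 3.042]
force: [0.6, -0.6, 0.2]
grip_width: 0.0007
grip_force: 0.0
```

Emit:
send_rows:
  targets:
    - {"x": 0.03, "y": -0.003, "z": 0, "spin": 0, "claw": 0}
    - {"x": 0.03, "y": -0.003, "z": 0, "spin": 0, "claw": 0}
    - {"x": 0.03, "y": -0.003, "z": 0, "spin": 0, "claw": 0}
    - {"x": 0.03, "y": -0.003, "z": 0, "spin": 0, "claw": 0}
    - {"x": 0, "y": 0, "z": 0, "spin": 0, "claw": 0}

```text
time_s: 8.25
ee_pos: [0.4305, -0.3321, 0.0461]
eef_rot: [-3.141, 0.0, 3.042]
force: [0.6, -0.6, -1.1]
grip_width: 0.0005
grip_force: 0.0
```

Emit:
send_rows:
  targets:
    - {"x": 0.03, "y": -0.003, "z": 0, "spin": 0, "claw": 0}
    - {"x": 0.03, "y": -0.003, "z": 0, "spin": 0, "claw": 0}
    - {"x": 0.03, "y": -0.003, "z": 0, "spin": 0, "claw": 0}
    - {"x": 0.03, "y": -0.003, "z": 0, "spin": 0, "claw": 0}
    - {"x": 0.03, "y": -0.003, "z": 0, "spin": 0, "claw": 0}
    - {"x": 0.03, "y": -0.003, "z": 0, "spin": 0, "claw": 0}
    - {"x": 0.03, "y": -0.003, "z": 0, "spin": 0, "claw": 0}
    - {"x": 0.02, "y": -0.003, "z": 0, "spin": 0, "claw": 0}
    - {"x": 0.02, "y": -0.002, "z": 0, "spin": 0, "claw": 0}
    - {"x": 0.02, "y": -0.002, "z": 0, "spin": 0, "claw": 0}
    - {"x": 0, "y": 0, "z": 0, "spin": 0, "claw": 0}

```text
time_s: 9.35
ee_pos: [0.4841, -0.3377, 0.0461]
eef_rot: [-3.142, 0.0, 3.042]
force: [0.3, -0.0, 0.9]
grip_width: 0.0005
grip_force: 0.0
```

```bash
python3 - <<'E'
from h import *
w=camera("wrist");s=camera("scene")
out=np.hstack([cv2.resize(w,(400,300)),cv2.resize(s[220:370,250:450],(400,300),interpolation=cv2.INTER_CUBIC)])
cv2.imwrite("pics/p4.png",out)
E
```

```text
(no output)
```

View pics/p4.png

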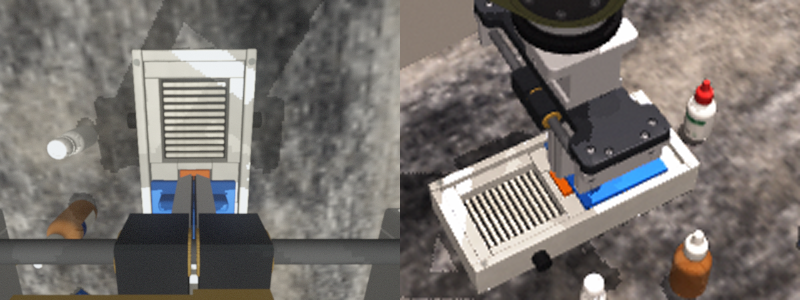

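The filter is fully uncovered, and the lid sits flat ahead of it with the tab's rear edge showing. I back off, rise and verify.

Emit:
send_rows:
  targets:
    - {"x": -0.04, "y": 0.004, "z": 0, "spin": 0, "claw": 0}
    - {"x": -0.04, "y": 0.004, "z": 0, "spin": 0, "claw": 0}
    - {"x": 0, "y": 0, "z": 0.1, "spin": 0, "claw": 0}
    - {"x": 0, "y": 0, "z": 0.2, "spin": 0, "claw": 0}
    - {"x": 0, "y": 0, "z": 0.2, "spin": 0, "claw": 0}
    - {"x": -0.1, "y": 0, "z": 0.2, "spin": 0, "claw": 0}
    - {"x": -0.1, "y": 0, "z": 0.2, "spin": 0, "claw": 0}
    - {"x": -0.1, "y": 0, "z": 0.2, "spin": 0, "claw": 0}
    - {"x": 0, "y": 0, "z": 0, "spin": 0, "claw": 0}
    - {"x": 0, "y": 0, "z": 0, "spin": 0, "claw": 0}
    - {"x": 0, "y": 0, "z": 0, "spin": 0, "claw": 0}

```text
time_s: 10.55
ee_pos: [0.4074, -0.3357, 0.2647]
eef_rot: [3.14, -0.002, 3.041]
force: [-0.4, 0.1, -0.1]
grip_width: 0.0008
grip_force: 0.0
```

```bash
python3 - <<'E'
from h import *
m=camera_model("wrist");w=camera("wrist");s=camera("scene")
print(get_obs()["joint_vel"])
c=s[230:350,255:420];ms=camera_model("scene")
for im,mm,of in((w,m,(0,0)),(c,ms,(255,230))):
    b=blobs(im,*BLUE,200)
    for k in b[:2]:
        p=cv2.boxPoints(cv2.minAreaRect(k))+of
        P=np.array([onz(mm,*q,.04)[:2] for q in p]);d=P-[.4864,-.3379];a=-.0975
        print(np.round(d@np.array([[np.cos(a),-np.sin(a)],[np.sin(a),np.cos(a)]])*1000).tolist())
cv2.imwrite("pics/p5.png",np.hstack([cv2.resize(w,(400,300)),cv2.resize(s[220:370,250:450],(400,300),interpolation=cv2.INTER_CUBIC)]))
E
```

```text
[ 0.0031338  -0.00253246 -0.00742365  0.0025616   0.00308724 -0.00038996]
[[-2.0, 8.0], [-2.0, 34.0], [54.0, 35.0], [54.0, 8.0]]
[[-3.0, 35.0], [89.0, 40.0], [75.0, -38.0], [-11.0, -40.0]]
```

View pics/p5.png

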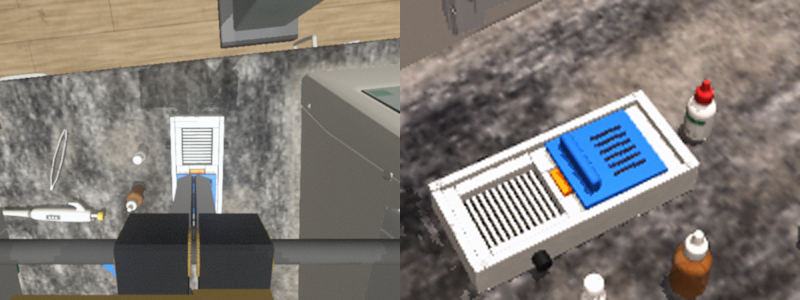

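The lid lies flat with its rear edge at about x = -2 mm, past the opening, which ends at -15 mm. The bottles are unmoved and the arm is clear.

```bash
python3 -c "
from station import *
print(hand_in())"
```

```text
the job is handed in; nothing more can be done
None
```

The job is handed in: I pressed the tab down to its stop, pushed the lid by its rib until the filter was completely uncovered, left the bottles where they stood and finished with the arm clear, in about 11 s of the 42 s allowed.

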